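Set out a trolley foot for tack welding

TASK

Set the job out on the dark fixture plate for tacking, taking its orange-painted edge as the front: lay the steel foot plate midway between the green stop and the yellow stop, with the aluminium tube standing upright on the middle of it, both square with the fixture plate. Lay the red welding magnet straight in front of the green stop and the copper bar straight behind the yellow stop, parallel to the orange edge, each with its centre 70 mm from the stop's centre. Leave the tape measure and the round steel offcut where they are.

Things in the scene. Friction and masses are not known exactly. Their poses are not given: they have to be found in the camera images.
- plate: dark steel fixture plate, 240 x 320 x 10 mm, fixed. Origin: centre of its underside, on the bench. +x: to the back, away from the orange edge (22 mm strip on the long edge nearer the robot, at x = -108); +y: left as the robot sees it. Stops at x = 0, y = +95 and -95 mm, either colour at either end. A fixed clamp block, 24 x 40 mm, 26 mm above the plate's top, at x = 104, y = 0.
- stop_green: green round stop, 24 mm in diameter, 35 mm tall, fixed on the fixture plate. Origin: centre of its underside, on the plate's top. Its axes are parallel to the plate's (+x to the back).
- stop_yellow: yellow round stop, otherwise like the green one, at the plate's other end. Axes parallel to the plate's (+x to the back).
- foot: bright steel foot plate, 56 x 56 x 14 mm, four small dark holes, lying flat loose on the bench, about 0.34 kg. Origin: centre of its underside; x and y along its sides.
- tube: square aluminium tube, 40 x 40 mm outside, 4 mm wall, 80 mm tall, open at both ends, standing upright loose on the bench, about 0.12 kg. Origin: centre of its lower end; x and y square to its sides.
- magnet: red welding magnet, 50 x 50 x 18 mm, black centre and brass rivets on top, lying flat loose on the bench, about 0.22 kg (it does not attract anything). Origin: centre of its underside; x and y along its sides. It may be turned any way.
- bar: copper backing bar, 90 x 24 x 16 mm, lying flat loose on the bench, about 0.3 kg. Origin: centre of its underside; x along its 90 mm length.
- tape: red and black tape measure, 66 x 34 x 62 mm tall, standing loose to the left of the work: not to be moved. Origin: centre of its underside.
- offcut: dark round steel tube offcut, 42 mm in diameter, 50 mm tall, standing loose to the right of the work: not to be moved. Origin: centre of its underside.
There are look-alikes about, which are no part of the job. What is shaped like the foot but purple or turquoise is not meant.

How it is judged:
At the end, for the whole second after the job is handed in: Flat on the plate, released, at rest: foot midway between stops within 12 mm each way; tube upright on it, centred within 9 mm; both square within 0.2 rad; magnet 70 mm in front of green stop, bar 70 mm behind yellow, within 15 mm each way; bar parallel to orange edge within 0.25 rad (x of foot in the frame of plate between -0.012 and 0.012 m and y of foot in the frame of plate between -0.012 and 0.012 m and z of foot in the frame of plate between 0.006 and 0.014 m and angle between each of foot, tube, magnet, bar's own z axis and vertical below 0.06 rad and (angle between the x axis of foot and the x axis of plate, either way round below 0.2 rad or angle between the x axis of foot and the y axis of plate, either way round below 0.2 rad) and horizontal distance between tube and foot below 0.009 m and z of tube in the frame of foot between 0.01 and 0.018 m and (angle between the x axis of tube and the x axis of plate, either way round below 0.2 rad or angle between the x axis of tube and the y axis of plate, either way round below 0.2 rad) and x of magnet in the frame of stop_green between -0.085 and -0.055 m and y of magnet in the frame of stop_green between -0.015 and 0.015 m and z of magnet in the frame of plate between 0.006 and 0.014 m and x of bar in the frame of stop_yellow between 0.055 and 0.085 m and y of bar in the frame of stop_yellow between -0.015 and 0.015 m and z of bar in the frame of plate between 0.006 and 0.014 m and angle between the x axis of bar and the y axis of plate, either way round below 0.25 rad and linear speed of each of foot, tube, magnet, bar below 0.02 m/s and contact force between each of foot, tube, magnet, bar and the fingers below 0.1 N); the robot touches nothing.
It fails at once if the tape measure is moved more than 20 mm (distance of tape from where it was at the start of the episode above 0.02 m).
It fails at once if the round offcut is moved more than 20 mm (distance of offcut from where it was at the start of the episode above 0.02 m).
It also fails if it takes over 120 s, if anything falls off the work surface, if the arm or the gripper's body presses on something with over 40 N, if the wrist force passes 120 N, or if a joint passes its speed limit or range.

ROBOT

A 6-joint arm with a two-finger parallel gripper is mounted at the origin on the work surface. World frame = base frame: x ahead of the robot, y to its left, z up, the work surface at z = 0. Lengths are in m, angles in rad, forces in N, time in s.
With the tool pointing down it reaches from about 0.25 to 0.725 m from the base axis. Payload 9.7 kg.
Tool frame: the origin (TCP) lies on the centre line of the jaws, within the pads' length; the fingertips stand 8 mm ahead of it and the grasp point (between the pads) lies 11 mm behind it; z points along the fingers, y is the direction in which the jaws open and shut (so a half turn about z gives the same grasp; the last joint's range is limited). The gripper opens to 85 mm and grips with 20 to 120 N. Pads are 22 mm wide; open, the fingers measure 114 mm over their backs; the gripper's body (76 mm by 85 mm) begins 54 mm behind the grasp point. The pads swing forward as they close: fully open they stand 13 mm farther back than shut.
Start: joints at [1.302, 0.087, 0.176, 1.66, 0, 1.571], TCP at [0.146, 0.53, 0.208] pointing down, gripper open.
Joint ranges: [-3.13, 3.13], [-0.85, 1.81], [-1.15, 1.24], [-2.2, 2.28], [-1.44, 1.52], [-3.14, 3.14]. Speed limits (rad/s): [2.22, 2.22, 2.57, 3.14, 3.14, 3.14].

INTERFACE

Orientations are given as a unit quaternion [w, x, y, z].
In Python, from station import * gives the robot as it stands.
- The arm moves only by the tool jog_arm, never from a script. Its argument "deltas" is a list that holds one entry, the list of rows, each a list of 6 numbers: the shift along the tool's x, y, z scaled (see below), then the turn, a rotation vector about the tool's x, y, z scaled (see below). A call has 1 to 8 rows; each row is the pose to reach, as a shift and turn from the pose commanded when the call began, along the tool's axes at that moment; what a row does not reach only later rows make up. The controller multiplies each number of a shift by 1000 mm and each number of a turn by 90 degrees. A row lasts 1/12 s, in which the tool goes at most 41.7 mm and 7.16 degrees, less where a joint would pass 70% of its speed; a pose out of reach is approached as far as the arm can. A call with a number of a shift or a turn outside -1 to 1 is refused whole. A call with a gripper value outside its range is refused whole. "gripper" is the opening, from -1 (shut) to 1 (fully open), set as the call begins (left out, the last holds). The fingers move at their own pace and stop on an object; "newtons" is the grip in N (left out, the last holds). Time passes only in rows, so rows that repeat a pose let the fingers close. It gives the time, the measured TCP pose, the force and the opening at its end, in the units of the state.
- read_state(): the state, without advancing time (a new reading comes with each control period).
- snapshot(name): name is "side" or "top" or "wrist"; returns a dict with "image" (480x640x3 uint8, blue, green, red), "fov_y" (degrees; the focal length in pixels is half the picture's height over the tangent of half this angle, whatever the lens; pixels are square), "cx", "cy" (the principal point, pixels), "rvec" (rotation vector, rad) and "tvec" (3), from world to camera coordinates, as OpenCV has them; the wrist camera has in their place "T_tool_cam" (4x4, takes a point from camera to tool coordinates, whose origin is the TCP and whose axes are the flange's). Camera axes: x right, y down, z forward; pixel columns grow to the right and rows downward; lengths in m; the calibration is good to about 2 mm. A picture is of the moment at which its call begins: read the wrist's pose just before it. There is no depth.
- sign_off(): hands the job in, once; it reports no verdict.
Trained networks look in the newest picture that a camera, given by its name, has taken for a name from the list of things; names that differ only in an ending like _2 or _b are one class to them, and where a whole thing is asked for, a point or a joint stands for the part that bears it (a point fixed in the world has none). Each returns a list of dicts, best first, with "p" (0 to 1); they miss things now and then, are a little off and sometimes report something else, mostly with a low value. They report only what shows in the picture. A call takes as long as a camera call. They do not tell look-alikes from the thing itself.
- search_frame(thing, camera): "at" ([column, row] as shares, 0 to 1, of the picture: columns of its width, rows of its height, amid what is visible of it).
- masks_of(thing, camera): "mask" (480x640 bool, what is visible of it) and "at" ([column, row] as shares, 0 to 1, of the picture: columns of its width, rows of its height, amid what is visible of it).
The state is a dict: "time": time; "joint_positions": joint angles; "qd": joint speeds; "joint_efforts": joint torques, N m; "position": TCP position; "eef_rot": TCP orientation; "ft_force": force on the tool from outside, world axes, zero at the start; "torque": the same for the moment, N m; "opening": finger opening in m.
Only numpy, scipy, OpenCV 4.12 (cv2) and the standard library are available. Lean on these libraries where they do the work, as an engineer would, in place of code of your own. Each camera call takes 0.05 s, during which the arm holds its last target. There are 200 camera calls.

## Working session

There is one attempt and no reset: what is moved stays moved. The work goes in short steps, Python scripts to look and compute and a tool call to move; the robot and the scene stay as the last step left them, time stands still between calls to the robot, and variables do not carry over. Pictures are saved under pics/ and viewed, about 12 in all and at most 16, crops included, and the job is handed in when it is done.

Besides the shell and the picture viewer there is one more tool, called after "Emit:" by a JSON object that holds its "fn" and its "kwargs". jog_arm: Moves the arm, as the interface text tells. Shifts and turns lie within -1 to 1; 1 stands for 1000 mm of shift or 90 degrees of turn. Its arguments: {"type":"object","properties":{"deltas":{"type":"array"},"gripper":{"type":"number"},"newtons":{"type":"number"}},"required":["deltas"]}

```bash
mkdir -p pics; ls
python3 - <<'E'
from station import *
import cv2,numpy as np
s=read_state(); print({k:np.round(v,3) for k,v in s.items()})
for n in("top","side","wrist"):
    d=snapshot(n); cv2.imwrite(f"pics/{n}0.png",d["image"]); print(n,{k:np.round(v,4).tolist() for k,v in d.items() if k!="image"})
E
```

```text
pics
{'time': np.float64(0.0), 'joint_positions': array([1.302, 0.087, 0.175, 1.66 , 0.   , 1.571]), 'qd': array([-0.   , -0.001,  0.001,  0.001,  0.001, -0.   ]), 'joint_efforts': array([-1.0000e-03, -5.2039e+01,  4.6481e+01,  1.6000e-02, -0.0000e+00,
        0.0000e+00]), 'position': array([0.146, 0.53 , 0.208]), 'eef_rot': array([-0.   ,  0.134,  0.991, -0.001]), 'ft_force': array([ 0.223, -0.373,  0.398]), 'torque': array([-0.003,  0.041,  0.013]), 'opening': np.float64(0.086)}
top {'fov_y': 46.2379, 'cx': 330.1118, 'cy': 241.6027, 'rvec': [2.1764, -2.1688, 0.0875], 'tvec': [0.0139, 0.5711, 1.4304]}
side {'fov_y': 49.1808, 'cx': 328.4757, 'cy': 232.1827, 'rvec': [2.1289, -0.2797, 0.1846], 'tvec': [-0.5246, 0.1083, 1.0672]}
wrist {'fov_y': 71.2803, 'cx': 312.5922, 'cy': 245.5667, 'T_tool_cam': [[0.0004, -0.9657, -0.2596, 0.0652], [1.0, 0.0004, 0.0002, 0.0011], [-0.0001, -0.2596, 0.9657, -0.1664], [0.0, 0.0, 0.0, 1.0]]}
```

View pics/top0.png

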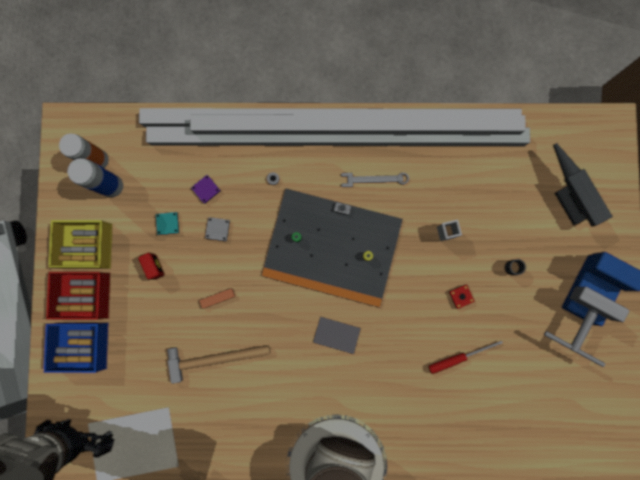

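View pics/side0.png

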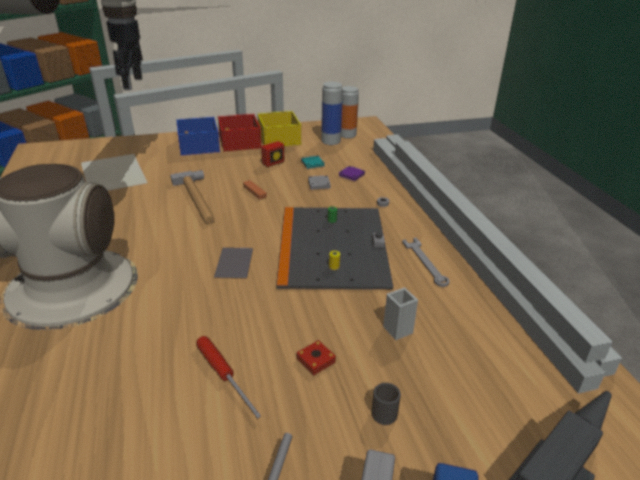

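Foot candidates in the top picture are grey (217,229), turquoise (167,223) and purple (205,189). I take the grey one. The bar is at (216,298), not the hammer shaft, and the magnet at (461,296), not the red tape (150,266). The tube is at (451,230), not the round offcut (514,267). The green stop is on the left (296,237) and the yellow on the right (368,256).

```bash
cat > h.py <<'E'
from station import *
import cv2,numpy as np
from scipy.optimize import minimize
from scipy.spatial.transform import Rotation as R
DIM=dict(plate=(.24,.32,.01),foot=(.056,.056,.014),tube=(.04,.04,.08),magnet=(.05,.05,.018),bar=(.09,.024,.016),
 stop_green=(.024,.024,.035),stop_yellow=(.024,.024,.035),tape=(.066,.034,.062),offcut=(.042,.042,.05))
ROUND=("stop_green","stop_yellow","offcut")
def cam(n):
    s=read_state(); d=snapshot(n); f=240/np.tan(np.radians(d["fov_y"])/2)
    K=np.array([[f,0,d["cx"]],[0,f,d["cy"]],[0,0,1.]])
    if n=="wrist":
        T=np.eye(4); T[:3,:3]=R.from_quat(s["eef_rot"],scalar_first=True).as_matrix(); T[:3,3]=s["position"]
        M=np.linalg.inv(T@d["T_tool_cam"]); 
    else:
        M=np.eye(4); M[:3,:3]=cv2.Rodrigues(np.array(d["rvec"]))[0]; M[:3,3]=d["tvec"]
    return d["image"],K,M
def proj(P,K,M):
    q=(np.c_[P,np.ones(len(P))]@M.T)[:,:3]@K.T; return q[:,:2]/q[:,2:]
def back(uv,z,K,M):
    r=M[:3,:3].T@np.linalg.inv(K)@[*uv,1]; c=-M[:3,:3].T@M[:3,3]; return c+r*(z-c[2])/r[2]
def model(t,x,y,a,z):
    l,w,h=DIM[t]
    if t in ROUND: th=np.arange(24)*np.pi/12; b=np.c_[np.cos(th),np.sin(th)]*l/2
    else: b=np.array([[1,1],[-1,1],[-1,-1],[1,-1]])*[l/2,w/2]
    c,s=np.cos(a),np.sin(a); b=b@np.array([[c,s],[-s,c]])+[x,y]
    return np.r_[np.c_[b,np.full(len(b),z)],np.c_[b,np.full(len(b),z+h)]]
def hullmask(t,p,z,K,M,S=4):
    h=cv2.convexHull(proj(model(t,*p,z),K,M).astype(np.float32))
    m=np.zeros((480*S,640*S),np.uint8); cv2.fillConvexPoly(m,np.round((h+.5)*S*16).astype(np.int32),1,shift=4); return m
def fit(t,n,C,z=0.,near=None):
    """best (x,y,yaw), IoU; near: world xy expected, picks among detections"""
    img,K,M=C; L=[d for d in masks_of(t,n) if d["p"]>.2 and d["mask"].sum()>20]
    if not L: return None
    xy=[back(np.array(d["at"])*[640,480],z+DIM[t][2]*.7,K,M)[:2] for d in L]
    i=0 if near is None else int(np.argmin([np.hypot(*(q-near)) for q in xy]))
    mk=cv2.resize(L[i]["mask"].astype(np.uint8),None,fx=4,fy=4,interpolation=cv2.INTER_NEAREST)
    def c(p):
        m=hullmask(t,p,z,K,M); return 1-(m&mk).sum()/max(1,(m|mk).sum())
    B=None
    for a in ([0] if t in ROUND else np.radians([-75,-50,-25,0,25,50,75])):
        x0=np.array([*xy[i],a]); r=minimize(c,x0,method="Nelder-Mead",options=dict(initial_simplex=x0+np.r_[np.zeros((1,3)),np.diag([.01,.01,.25])],xatol=1e-4,fatol=1e-4,maxiter=90))
        if B is None or r.fun<B.fun: B=r
    return B.x[0],B.x[1],np.degrees(B.x[2]),1-B.fun,L[i]["p"]
E
python3 - <<'E'
from h import *
C=cam("top")
near=dict(foot=back((217,229),.01,*C[1:])[:2],magnet=back((461,296),.01,*C[1:])[:2],bar=back((216,298),.01,*C[1:])[:2])
for t in DIM:
    r=fit(t,"top",C,.01 if "stop" in t else 0,near.get(t)); print(t,None if r is None else np.round(r,4))
im=C[0]; a=cv2.resize(im[150:330,130:330],None,fx=3,fy=3,interpolation=2); cv2.imwrite("pics/crop1.png",a)
E
```

```text
plate [ 5.59600e-01  1.09000e-02 -1.46401e+01  9.67500e-01  7.20000e-01]
foot [ 0.6056  0.3129 82.9818  0.9097  0.69  ]
tube [ 0.5994 -0.2883 12.1106  0.8461  0.58  ]
magnet [ 0.432  -0.3257 21.9849  0.8837  0.88  ]
bar [  0.4258   0.3088 112.7451   0.8777   0.77  ]
stop_green [0.5835 0.1027 4.1196 0.8994 0.46  ]
stop_yellow [ 0.5356 -0.0813  7.1015  0.8971  0.41  ]
tape [ 0.5063  0.476  32.3012  0.8544  0.66  ]
offcut [ 0.5072 -0.4594 -5.5328  0.6908  0.58  ]
```

View pics/crop1.png

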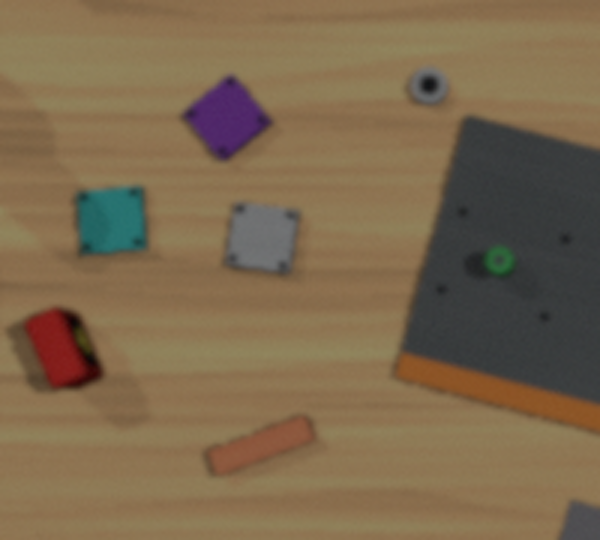

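The crop confirms the choice: the grey foot is at crop (262,238) with four dark holes, the purple and turquoise look-alikes lie apart, and the copper bar is at crop (262,445). The stops agree with the plate pose to within 1 mm.

```bash
cat >> h.py <<'E'
PL=np.array([.5596,.0109]); PA=np.radians(-14.64)
def onplate(x,y): c,s=np.cos(PA),np.sin(PA); return PL+[c*x-s*y,s*x+c*y]
def Rphi(phi):
    c,s=np.cos(np.radians(phi)),np.sin(np.radians(phi)); return np.array([[c,s,0],[s,-c,0],[0,0,-1.]])
def plan(way):
    """way: list of (x,y,z,phi deg); prints each call's delta (from measured pose), rows needed"""
    s=read_state(); p=s["position"]; Q=R.from_quat(s["eef_rot"],scalar_first=True)
    X=Q.as_matrix()[:,0]; print("t %.1f"%s["time"],"p",np.round(p,4),"phi %.1f"%np.degrees(np.arctan2(X[1],X[0])),"q",np.round(s["joint_positions"],2),"F",np.round(s["ft_force"],1),"open %.4f"%s["opening"])
    for x,y,z,phi in way:
        q=R.from_matrix(Rphi(phi)); d=Q.inv().apply(np.array([x,y,z])-p); r=np.degrees((Q.inv()*q).as_rotvec())
        print(" ",np.round(d,4).tolist(),np.round(r/90,4).tolist(),"rows %.1f"%max(np.linalg.norm(d)/.0417,np.linalg.norm(r)/7.16)); p=np.array([x,y,z]); Q=q
E
python3 -c "
from h import *
plan([(.38,.42,.205,123),(.6056,.3129,.2,83)])"
```

```text
t 0.7 p [0.1461 0.5302 0.2085] phi 164.6 q [1.3  0.09 0.18 1.66 0.   1.57] F [ 0.1 -0.   0.8] open 0.0854
  [-0.2548, -0.0441, 0.0035] [-0.0, 0.0, 0.4622] rows 6.2
  [-0.2127, 0.1309, 0.005] [0.0, 0.0, 0.4444] rows 6.0
```

Emit:
{"fn": "jog_arm", "kwargs": {"deltas": [[[-0.255,-0.044,0.0035,0,0,0.462],[-0.255,-0.044,0.0035,0,0,0.462],[-0.255,-0.044,0.0035,0,0,0.462],[-0.255,-0.044,0.0035,0,0,0.462],[-0.255,-0.044,0.0035,0,0,0.462],[-0.255,-0.044,0.0035,0,0,0.462],[-0.255,-0.044,0.0035,0,0,0.462],[-0.255,-0.044,0.0035,0,0,0.462]]], "gripper": 1, "newtons": 50}}

```text
time: 1.32
position: [0.3826, 0.4185, 0.2045]
eef_rot: [0.0, 0.479, 0.878, -0.0]
ft_force: [-0.7, 0.1, 0.4]
opening: 0.085
```

Emit:
{"fn": "jog_arm", "kwargs": {"deltas": [[[-0.213,0.131,0.005,0,0,0.444],[-0.213,0.131,0.005,0,0,0.444],[-0.213,0.131,0.005,0,0,0.444],[-0.213,0.131,0.005,0,0,0.444],[-0.213,0.131,0.005,0,0,0.444],[-0.213,0.131,0.005,0,0,0.444],[-0.213,0.131,0.005,0,0,0.444],[-0.213,0.131,0.005,0,0,0.444]]]}}

```text
time: 1.98
position: [0.6069, 0.3125, 0.1982]
eef_rot: [-0.0, 0.749, 0.663, -0.001]
ft_force: [-0.0, -0.4, -0.6]
opening: 0.0853
```

Run:
```python
from h import *
C=cam("wrist"); cv2.imwrite("pics/w1.png",C[0])
r=fit("foot","wrist",C,0,np.array([.6056,.3129])); print(np.round(r,4)); x,y,a=r[:3]
plan([(x,y,.05,a),(x,y,.009,a)])
```

```text
[ 0.6055  0.3154 -8.2129  0.98    0.81  ]
t 2.1 p [0.6052 0.3139 0.2   ] phi 83.2 q [0.48 0.43 0.57 1.71 0.   2.17] F [-0.   0.4  0. ] open 0.0857
  [0.0015, 0.0002, 0.15] [-0.0003, 0.0002, 1.0154] rows 12.8
  [0.0, 0.0, 0.041] [0.0, 0.0, 0.0] rows 1.0
```

View pics/w1.png

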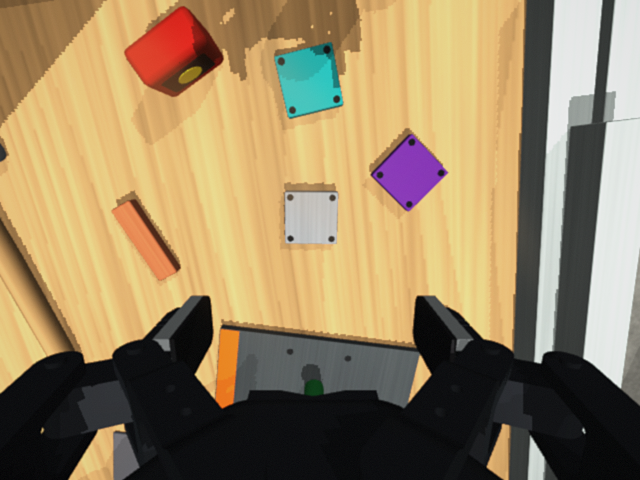

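The wrist view shows the grey foot at (311,217) and the purple look-alike beyond it at (409,172). I narrow the jaws to about 70 mm to stay clear of it.

Emit:
{"fn": "jog_arm", "kwargs": {"deltas": [[[0.0015,0,0.15,0,0,0.015],[0.0015,0,0.15,0,0,0.015],[0.0015,0,0.15,0,0,0.015],[0.0015,0,0.15,0,0,0.015],[0.0015,0,0.15,0,0,0.015],[0.0015,0,0.15,0,0,0.015]]], "gripper": 0.65}}

```text
time: 2.58
position: [0.6045, 0.3153, 0.0504]
eef_rot: [-0.0, 0.756, 0.655, -0.001]
ft_force: [0.5, 0.1, 0.8]
opening: 0.0706
```

Emit:
{"fn": "jog_arm", "kwargs": {"deltas": [[[0,0,0.02,0,0,0],[0,0,0.03,0,0,0],[0,0,0.041,0,0,0],[0,0,0.041,0,0,0],[0,0,0.041,0,0,0]]]}}

```text
time: 3.0
position: [0.6063, 0.3145, 0.0095]
eef_rot: [0.0, 0.756, 0.654, 0.0]
ft_force: [0.3, 0.7, 0.3]
opening: 0.0702
```

Emit:
{"fn": "jog_arm", "kwargs": {"deltas": [[[0,0,0,0,0,0],[0,0,0,0,0,0],[0,0,0,0,0,0],[0,0,0,0,0,0],[0,0,0,0,0,0],[0,0,0,0,0,0]]], "gripper": -1}}

```text
time: 3.5
position: [0.6064, 0.3144, 0.0091]
eef_rot: [0.0, 0.756, 0.654, 0.0]
ft_force: [0.6, 0.7, -0.1]
opening: 0.0001
```

```bash
python3 -c "
from h import *
plan([(.6055,.3154,.15,81.8)])"
```

```text
t 3.5 p [0.6064 0.3144 0.0091] phi 81.7 q [0.48 0.42 0.19 1.34 0.   2.19] F [ 0.6  0.7 -0.1] open 0.0001
  [0.0009, -0.001, -0.1409] [0.0001, -0.0001, -0.0011] rows 3.4
```

The jaws closed above the foot, so the pads stand higher when wide. I go up, reopen and go lower, closing only to 48 mm.

Emit:
{"fn": "jog_arm", "kwargs": {"deltas": [[[0,0,-0.02,0,0,0],[0,0,-0.04,0,0,0],[0,0,-0.19,0,0,0],[0,0,-0.19,0,0,0],[0,0,-0.19,0,0,0],[0,0,-0.19,0,0,0],[0,0,-0.19,0,0,0],[0,0,-0.19,0,0,0]]]}}

```text
time: 4.17
position: [0.6071, 0.3148, 0.2011]
eef_rot: [0.0, 0.756, 0.654, 0.002]
ft_force: [-0.1, 0.4, -0.3]
opening: -0.0001
```

Emit:
{"fn": "jog_arm", "kwargs": {"deltas": [[[0,0,0,0,0,0],[0,0,0,0,0,0],[0,0,0,0,0,0],[0,0,0,0,0,0]]], "gripper": 0.65}}

```text
time: 4.5
position: [0.6059, 0.3142, 0.1977]
eef_rot: [-0.0, 0.756, 0.654, -0.001]
ft_force: [-0.5, -0.0, 0.7]
opening: 0.0481
```

Run:
```python
from h import *
C=cam("wrist"); cv2.imwrite("pics/w2.png",C[0])
r=fit("foot","wrist",C,0,np.array([.6056,.3129])); print(np.round(r,4)); x,y,a=r[:3]
b=fit("bar","wrist",C,0); print("bar",np.round(b,4))
a=a%180; a-= 90*(a>125)
plan([(x,y,.05,a),(x,y,.001,a)])
```

```text
[ 0.6049  0.3155 -8.242   0.9695  0.68  ]
bar [  0.4237   0.3117 110.8914   0.9295   0.59  ]
t 4.7 p [0.6062 0.3143 0.1985] phi 81.7 q [ 0.48  0.43  0.57  1.71 -0.    2.19] F [ 0.2 -0.  -0.2] open 0.0697
  [0.0011, -0.0013, 0.1485] [-0.0004, 0.0003, -0.0005] rows 3.6
  [0.0, 0.0, 0.049] [0.0, 0.0, 0.0] rows 1.2
```

Emit:
{"fn": "jog_arm", "kwargs": {"deltas": [[[0.001,-0.0013,0.1485,0,0,0],[0.001,-0.0013,0.1485,0,0,0],[0.001,-0.0013,0.1485,0,0,0],[0.001,-0.0013,0.1485,0,0,0],[0.001,-0.0013,0.1485,0,0,0],[0.001,-0.0013,0.1485,0,0,0]]]}}

```text
time: 5.15
position: [0.6044, 0.3152, 0.0499]
eef_rot: [-0.0, 0.756, 0.654, -0.001]
ft_force: [0.1, 0.8, 0.2]
opening: 0.0706
```

Emit:
{"fn": "jog_arm", "kwargs": {"deltas": [[[0,0,0.025,0,0,0],[0,0,0.04,0,0,0],[0,0,0.046,0,0,0],[0,0,0.05,0,0,0],[0,0,0.05,0,0,0],[0,0,0.05,0,0,0]]]}}

```text
time: 5.65
position: [0.606, 0.316, 0.0024]
eef_rot: [0.0, 0.756, 0.654, 0.001]
ft_force: [-0.4, 0.4, 0.4]
opening: 0.0705
```

Emit:
{"fn": "jog_arm", "kwargs": {"deltas": [[[0,0,0,0,0,0],[0,0,0,0,0,0],[0,0,0,0,0,0],[0,0,0,0,0,0],[0,0,0,0,0,0]]], "gripper": 0.13}}

```text
time: 6.07
position: [0.6052, 0.3156, 0.0007]
eef_rot: [0.0, 0.756, 0.654, 0.0]
ft_force: [0.9, 0.2, -0.5]
opening: 0.0483
```

```bash
python3 -c "
from h import *
x,y=onplate(0,0)
plan([(.6055,.3154,.15,81.8),(x,y,.15,75.36),(x,y,.03,75.36)])"
```

```text
t 6.1 p [0.6052 0.3156 0.0007] phi 81.7 q [ 0.48  0.42  0.17  1.32 -0.    2.2 ] F [ 0.9  0.2 -0.5] open 0.0483
  [-0.0001, 0.0003, -0.1493] [0.0001, -0.0001, -0.001] rows 3.6
  [-0.3079, -0.002, 0.0] [0.0, 0.0, 0.0716] rows 7.4
  [0.0, 0.0, 0.12] [0.0, 0.0, 0.0] rows 2.9
```

Run:
```python
from h import *
a=cam("wrist")[0]; b=cam("side")
u=proj(np.array([[.605,.3155,.02]]),*b[1:])[0].astype(int); print(u)
c=cv2.resize(b[0][max(0,u[1]-90):u[1]+45,u[0]-90:u[0]+90],(640,480),interpolation=2)
cv2.imwrite("pics/j3.png",np.hstack([cv2.resize(a,(400,300)),cv2.resize(c,(400,300))]))
```

```text
[318 177]
```

View pics/j3.png

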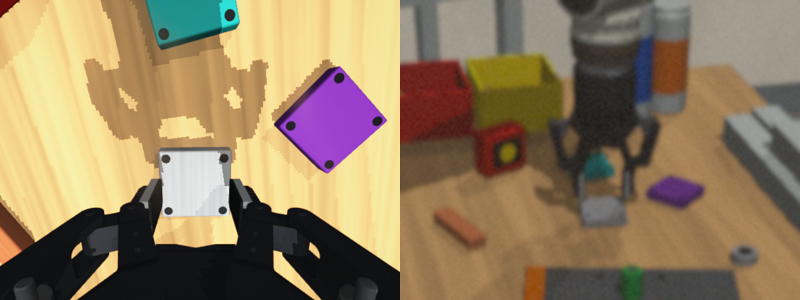

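Emit:
{"fn": "jog_arm", "kwargs": {"deltas": [[[0,0,-0.02,0,0,0],[0,0,-0.04,0,0,0],[0,0,-0.06,0,0,0],[0,0,-0.08,0,0,0],[0,0,-0.08,0,0,0]]]}}

```text
time: 6.58
position: [0.6068, 0.3164, 0.0854]
eef_rot: [0.001, 0.756, 0.654, 0.003]
ft_force: [0.4, -0.1, 1.5]
opening: 0.0484
```

Run:
```python
from h import *
a=cam("wrist"); cv2.imwrite("pics/w4.png",a[0]); K,M=a[1:]
T=np.linalg.inv(M); s=read_state(); 
Q=R.from_quat(s["eef_rot"],scalar_first=True)
for t in [(0,0,0),(0,.024,.008),(0,.024,-.011),(0,.028,.008),(0,.028,-.02)]: print(t,proj(s["position"][None]+Q.apply(t),K,M))
```

```text
(0, 0, 0) [[311.16230401 284.16147253]]
(0, 0.024, 0.008) [[353.93948414 278.87596133]]
(0, 0.024, -0.011) [[358.53290396 292.13214528]]
(0, 0.028, 0.008) [[361.06322106 278.87097946]]
(0, 0.028, -0.02) [[369.39659689 299.46055915]]
```

View pics/w4.png

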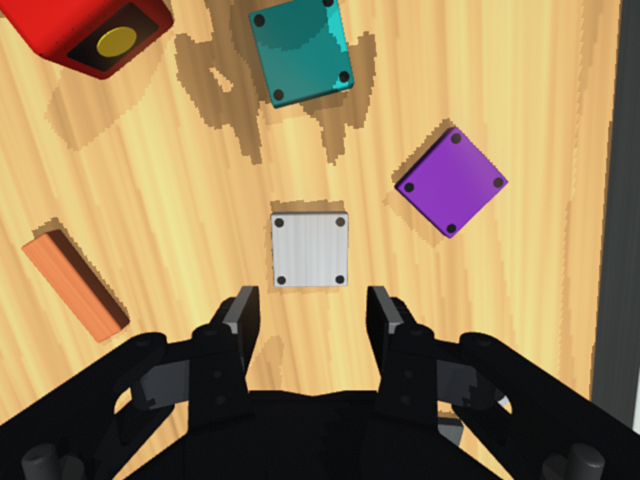

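The wrist view shows pad tips at (258,288) and (370,288). With the pads 22 mm wide and 48 mm apart, that puts the tips about 34 mm behind the reported TCP, not ahead of it. The foot (310,249) is untouched. I'll feel my way lower.

Emit:
{"fn": "jog_arm", "kwargs": {"deltas": [[[0.0,0,0.03,0,0,0],[0,0,0.06,0,0,0],[0,0,0.08,0,0,0],[0,0,0.09,0,0,0],[0,0,0.098,0,0,0],[0,0,0.104,0,0,0],[0,0,0.107,0,0,0],[0,0,0.107,0,0,0]]], "gripper": 0.6}}

```text
time: 7.3
position: [0.6054, 0.3157, -0.0263]
eef_rot: [0.0, 0.756, 0.654, 0.0]
ft_force: [0.4, 0.1, 0.6]
opening: 0.0682
```

Emit:
{"fn": "jog_arm", "kwargs": {"deltas": [[[0,0,0,0,0,0],[0,0,0,0,0,0],[0,0,0,0,0,0],[0,0,0,0,0,0],[0,0,0,0,0,0]]], "gripper": 0.13}}

```text
time: 7.72
position: [0.6059, 0.3159, -0.0251]
eef_rot: [0.0, 0.756, 0.654, 0.001]
ft_force: [-1.1, -0.3, 6.0]
opening: 0.0547
```

Run:
```python
from h import *
plan([])
b=cam("side")
c=b[0][100:220,230:390]
cv2.imwrite("pics/s5.png",cv2.resize(c,(640,480),interpolation=2))
```

```text
t 7.7 p [ 0.6059  0.3159 -0.0251] phi 81.7 q [0.48 0.43 0.14 1.28 0.   2.2 ] F [-1.1 -0.3  6. ] open 0.0547
```

View pics/s5.png

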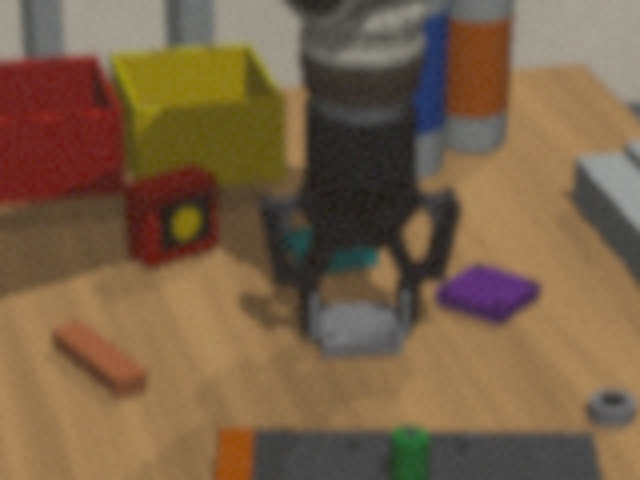

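The foot is gripped (opening 54.7 mm, pads at its sides at (310,310) and (405,305)). I lift it and carry it to the plate.

Emit:
{"fn": "jog_arm", "kwargs": {"deltas": [[[0,0,-0.02,0,0,0],[0,0,-0.04,0,0,0],[0,0,-0.06,0,0,0],[0,0,-0.08,0,0,0],[0,0,-0.105,0,0,0],[0,0,-0.105,0,0,0]]], "gripper": -1, "newtons": 60}}

```text
time: 8.27
position: [0.6069, 0.3164, 0.0838]
eef_rot: [0.001, 0.756, 0.654, 0.003]
ft_force: [1.1, 0.2, -0.5]
opening: 0.0542
```

```bash
python3 -c "
from h import *
x,y=onplate(0,0)
plan([(x,y,.08,75.36),(x,y,.01,75.36),(x,y,-.0148,75.36)])"
```

```text
t 8.3 p [0.6069 0.3164 0.0838] phi 81.7 q [ 0.48  0.39  0.3   1.47 -0.    2.2 ] F [ 1.1  0.2 -0.5] open 0.0542
  [-0.3092, -0.0027, 0.0026] [0.0032, -0.0026, 0.0705] rows 7.4
  [0.0, 0.0, 0.07] [0.0, 0.0, 0.0] rows 1.7
  [0.0, 0.0, 0.0248] [0.0, 0.0, 0.0] rows 0.6
```

Emit:
{"fn": "jog_arm", "kwargs": {"deltas": [[[-0.31,-0.0025,0.002,0.0,0,0.0705],[-0.31,-0.0025,0.002,0.0,0,0.0705],[-0.31,-0.0025,0.002,0.0,0,0.0705],[-0.31,-0.0025,0.002,0.0,0,0.0705],[-0.31,-0.0025,0.002,0.0,0,0.0705],[-0.31,-0.0025,0.002,0.0,0,0.0705],[-0.31,-0.0025,0.002,0.0,0,0.0705],[-0.31,-0.0025,0.002,0.0,0,0.0705]]]}}

```text
time: 8.93
position: [0.5565, 0.0051, 0.0755]
eef_rot: [0.0, 0.792, 0.61, -0.001]
ft_force: [0.3, 0.3, -2.5]
opening: 0.0543
```

Run:
```python
from h import *
a=cam("wrist"); 
s=read_state(); z=s["position"][2]+.0255
print("foot held?",fit("foot","wrist",a,z,s["position"][:2]))
x,y=onplate(0,0)
plan([(x,y,.01,75.36),(x,y,-.0148,75.36)])
cv2.imwrite("pics/w6.png",a[0])
```

```text
foot held? None
t 9.0 p [0.5571 0.006  0.0756] phi 75.1 q [ 0.01  0.1  -0.07  1.41 -0.    1.84] F [ 0.2  0.7 -4.3] open 0.0545
  [0.0055, 0.0012, 0.0656] [-0.0005, 0.0005, -0.0026] rows 1.6
  [0.0, 0.0, 0.0248] [0.0, 0.0, 0.0] rows 0.6
```

View pics/w6.png

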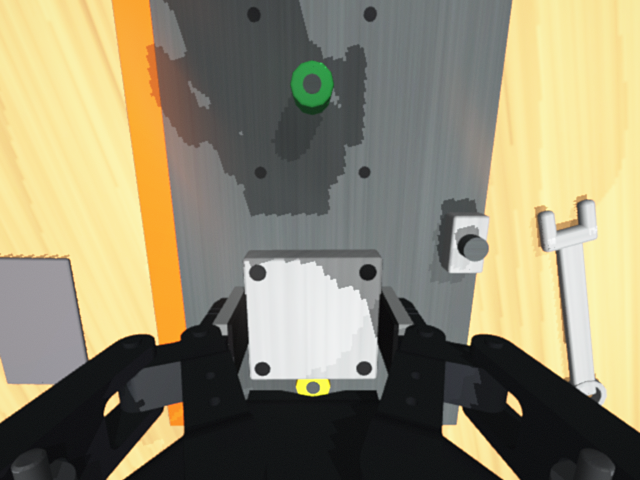

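The foot hangs square in the jaws, with its top face at rows 258–378. I shift over the centre and lower it.

Emit:
{"fn": "jog_arm", "kwargs": {"deltas": [[[0.005,0.001,0.02,0,0,-0.0026],[0.005,0.001,0.045,0,0,-0.0026],[0.005,0.001,0.065,0,0,-0.0026],[0.005,0.001,0.075,0,0,-0.0026],[0.005,0.001,0.082,0,0,-0.0026],[0.005,0.001,0.086,0,0,-0.0026],[0.005,0.001,0.087,0,0,-0.0026],[0.005,0.001,0.087,0,0,-0.0026]]]}}

```text
time: 9.7
position: [0.5607, 0.0139, -0.0099]
eef_rot: [0.0, 0.79, 0.613, 0.0]
ft_force: [-0.0, -0.2, -3.6]
opening: 0.0546
```

Run:
```python
from h import *
x,y=onplate(0,0)
plan([(x,y,-.0152,75.36)])
```

```text
t 9.7 p [ 0.5607  0.0139 -0.0099] phi 75.6 q [ 0.02  0.14 -0.19  1.24 -0.    1.85] F [-0.  -0.2 -3.6] open 0.0546
  [-0.0032, -0.0003, 0.0053] [0.0005, -0.0001, 0.0028] rows 0.1
```

Emit:
{"fn": "jog_arm", "kwargs": {"deltas": [[[-0.003,0,0.001,0,0,0],[-0.004,0,0.002,0,0,0],[-0.004,0,0.003,0,0,0],[-0.004,0,0.004,0,0,0],[-0.004,0,0.005,0,0,0],[-0.004,0,0.005,0,0,0],[-0.004,0,0.005,0,0,0]]]}}

```text
time: 10.28
position: [0.5594, 0.0097, -0.015]
eef_rot: [0.0, 0.79, 0.613, 0.0]
ft_force: [-2.2, -0.8, 2.9]
opening: 0.0545
```

Emit:
{"fn": "jog_arm", "kwargs": {"deltas": [[[0,0,0,0,0,0],[0,0,0,0,0,0],[0,0,0,0,0,0],[0,0,-0.03,0,0,0],[0,0,-0.06,0,0,0],[0,0,-0.1,0,0,0],[0,0,-0.14,0,0,0],[0,0,-0.18,0,0,0]]], "gripper": 0.65}}

```text
time: 10.95
position: [0.5589, 0.0099, 0.1663]
eef_rot: [0.0, 0.79, 0.613, 0.0]
ft_force: [0.4, 0.2, -0.5]
opening: 0.0706
```

Run:
```python
from h import *
a=cam("wrist"); print("foot",np.round(fit("foot","wrist",a,.01,PL),4), "want",PL)
for t,y in (("stop_green",.095),("stop_yellow",-.095)):
    r=fit(t,"wrist",a,.01); print(t,r and np.round(r[:4:1],4),onplate(0,y))
plan([(.4237,.3117,.17,110.9)])
```

```text
foot [5.59600e-01 9.60000e-03 7.57852e+01 9.65000e-01 5.90000e-01] want [0.5596 0.0109]
stop_green [ 0.5827  0.1057 11.6336  0.9592] [0.58361076 0.10281563]
stop_yellow [ 0.5348 -0.0782 17.5119  0.9189] [ 0.53558924 -0.08101563]
t 11.2 p [0.56   0.0099 0.1657] phi 75.6 q [0.02 0.1  0.1  1.57 0.   1.84] F [ 0.7  1.  -0. ] open 0.0704
  [0.2584, -0.2071, -0.0046] [0.0017, 0.0, -0.3922] rows 7.9
```

The foot lies at the middle within about 4 mm and 1 degree. Next is the bar.

Emit:
{"fn": "jog_arm", "kwargs": {"deltas": [[[0.258,-0.207,-0.0046,0,0,-0.392],[0.258,-0.207,-0.0046,0,0,-0.392],[0.258,-0.207,-0.0046,0,0,-0.392],[0.258,-0.207,-0.0046,0,0,-0.392],[0.258,-0.207,-0.0046,0,0,-0.392],[0.258,-0.207,-0.0046,0,0,-0.392],[0.258,-0.207,-0.0046,0,0,-0.392],[0.258,-0.207,-0.0046,0,0,-0.392]]], "gripper": 0.0}}

```text
time: 11.82
position: [0.421, 0.3127, 0.1674]
eef_rot: [-0.0, 0.567, 0.824, -0.001]
ft_force: [0.7, -0.3, -0.8]
opening: 0.0428
```

Run:
```python
from h import *
a=cam("wrist"); r=fit("bar","wrist",a,0); print("bar",np.round(r,4))
x,y,p=r[:3]; p%=180
plan([(x,y,.03,p),(x,y,-.018,p)])
```

```text
bar [  0.4243   0.3118 110.4662   0.9158   0.9   ]
t 11.9 p [0.42   0.315  0.1671] phi 111.2 q [0.64 0.02 0.02 1.58 0.   1.84] F [-0.3 -1.1 -0. ] open 0.0429
  [-0.0047, 0.0032, 0.1371] [-0.0017, -0.0003, 0.0081] rows 3.3
  [0.0, 0.0, 0.048] [0.0, 0.0, 0.0] rows 1.2
```

Emit:
{"fn": "jog_arm", "kwargs": {"deltas": [[[-0.0047,0.003,0.04,0,0,0.008],[-0.0047,0.003,0.08,0,0,0.008],[-0.0047,0.003,0.12,0,0,0.008],[-0.0047,0.003,0.15,0,0,0.008],[-0.0047,0.003,0.165,0,0,0.008],[-0.0047,0.003,0.176,0,0,0.008],[-0.0047,0.003,0.183,0,0,0.008],[-0.0047,0.003,0.183,0,0,0.008]]]}}

```text
time: 12.58
position: [0.4268, 0.3071, -0.0154]
eef_rot: [-0.0, 0.573, 0.82, -0.001]
ft_force: [0.7, 0.7, 0.5]
opening: 0.0427
```

Emit:
{"fn": "jog_arm", "kwargs": {"deltas": [[[0,0,0,0,0,0],[0,0,0,0,0,0],[0,0,0,0,0,0],[0,0,0,0,0,0],[0,0,0,0,0,0]]], "gripper": -0.65}}

```text
time: 13.0
position: [0.4281, 0.3084, -0.0125]
eef_rot: [0.0, 0.572, 0.82, 0.001]
ft_force: [-0.4, -1.3, 6.7]
opening: 0.0219
```

Emit:
{"fn": "jog_arm", "kwargs": {"deltas": [[[0,0,-0.02,0,0,0],[0,0,-0.05,0,0,0],[0,0,-0.08,0,0,0],[0,0,-0.11,0,0,0],[0,0,-0.11,0,0,0]]], "gripper": -1}}

```text
time: 13.42
position: [0.4295, 0.3095, 0.1024]
eef_rot: [0.001, 0.572, 0.82, 0.004]
ft_force: [0.5, 0.2, -2.1]
opening: 0.0216
```

```bash
python3 -c "
from h import *
plan([(.515,.105,.095,93),(.6019,-.1018,.095,75.36),(.6019,-.1018,.004,75.36)])"
```

```text
t 13.4 p [0.4295 0.3095 0.1024] phi 110.2 q [ 0.62  0.01 -0.1   1.44 -0.    1.84] F [ 0.5  0.2 -2.1] open 0.0216
  [-0.2214, 0.0097, 0.007] [0.005, -0.0022, 0.1907] rows 5.3
  [-0.2111, 0.076, 0.0] [0.0, 0.0, 0.196] rows 5.4
  [0.0, 0.0, 0.091] [0.0, 0.0, 0.0] rows 2.2
```

Emit:
{"fn": "jog_arm", "kwargs": {"deltas": [[[-0.221,0.0097,0.005,0,0,0.19],[-0.221,0.0097,0.005,0,0,0.19],[-0.221,0.0097,0.005,0,0,0.19],[-0.221,0.0097,0.005,0,0,0.19],[-0.221,0.0097,0.005,0,0,0.19],[-0.221,0.0097,0.005,0,0,0.19],[-0.221,0.0097,0.005,0,0,0.19]]]}}

```text
time: 14.0
position: [0.5134, 0.1007, 0.0903]
eef_rot: [0.0, 0.689, 0.724, -0.0]
ft_force: [0.5, 0.8, -2.5]
opening: 0.0213
```

Emit:
{"fn": "jog_arm", "kwargs": {"deltas": [[[-0.211,0.076,0,0,0,0.196],[-0.211,0.076,0,0,0,0.196],[-0.211,0.076,0,0,0,0.196],[-0.211,0.076,0,0,0,0.196],[-0.211,0.076,0,0,0,0.196],[-0.211,0.076,0,0,0,0.196],[-0.211,0.076,0,0,0,0.196],[-0.211,0.076,0,0,0,0.196]]]}}

```text
time: 14.67
position: [0.5997, -0.1027, 0.0902]
eef_rot: [-0.001, 0.791, 0.611, -0.0]
ft_force: [-0.2, 0.7, -3.0]
opening: 0.0215
```

Run:
```python
from h import *
a=cam("wrist"); s=read_state(); print(np.round(fit("bar","wrist",a,s["position"][2]+.013) or [0],4))
plan([(.6019,-.1018,.005,75.36)])
cv2.imwrite("pics/w7.png",a[0])
```

```text
[ 0.601  -0.0976 75.6979  0.9484  0.73  ]
t 14.8 p [ 0.5995 -0.1015  0.0908] phi 75.5 q [-0.17  0.21  0.09  1.45  0.    1.66] F [-0.   0.4 -2.8] open 0.0216
  [0.0003, 0.0025, 0.0858] [-0.0005, -0.0002, 0.0013] rows 2.1
```

View pics/w7.png

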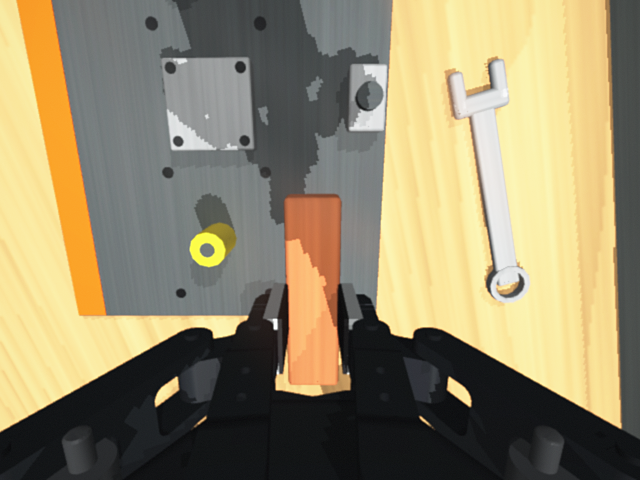

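The bar is held straight at (313,290), behind the yellow stop (208,248) and parallel to the orange edge. I lower it.

Emit:
{"fn": "jog_arm", "kwargs": {"deltas": [[[0,0.0025,0.03,0,0,0],[0,0.0025,0.06,0,0,0],[0,0.0025,0.075,0,0,0],[0,0.0025,0.083,0,0,0],[0,0.0025,0.087,0,0,0],[0,0.0025,0.089,0,0,0],[0,0.0025,0.09,0,0,0],[0,0.0025,0.09,0,0,0]]]}}

```text
time: 15.43
position: [0.6029, -0.1033, 0.0023]
eef_rot: [0.001, 0.791, 0.612, 0.001]
ft_force: [-0.5, 0.1, -2.8]
opening: 0.0216
```

```bash
python3 -c "
from h import *
plan([])"
```

```text
t 15.4 p [ 0.6029 -0.1033  0.0023] phi 75.4 q [-0.17  0.25 -0.04  1.28  0.    1.66] F [-0.5  0.1 -2.8] open 0.0216
```

Emit:
{"fn": "jog_arm", "kwargs": {"deltas": [[[0,0,0.001,0,0,0],[0,0,0.002,0,0,0],[0,0,0.003,0,0,0],[0,0,0.004,0,0,0],[0,0,0.0045,0,0,0],[0,0,0.0045,0,0,0],[0,0,0.0045,0,0,0]]]}}

```text
time: 16.02
position: [0.6024, -0.1036, -0.0025]
eef_rot: [0.0, 0.791, 0.612, 0.0]
ft_force: [-4.1, 0.6, 6.0]
opening: 0.0214
```

Emit:
{"fn": "jog_arm", "kwargs": {"deltas": [[[0,0,0,0,0,0],[0,0,0,0,0,0],[0,0,0,0,0,0],[0,0,-0.04,0,0,0],[0,0,-0.08,0,0,0],[0,0,-0.12,0,0,0],[0,0,-0.16,0,0,0],[0,0,-0.17,0,0,0]]], "gripper": -0.05}}

```text
time: 16.68
position: [0.6041, -0.1038, 0.1738]
eef_rot: [0.003, 0.791, 0.612, 0.003]
ft_force: [1.2, 0.2, 1.1]
opening: 0.0406
```

Run:
```python
from h import *
a=cam("wrist"); print("bar",np.round(fit("bar","wrist",a,.01),4), "want",onplate(.07,-.095))
plan([(.432,-.3257,.17,112)])
```

```text
bar [ 0.6035 -0.0982 75.6842  0.965   0.96  ] want [ 0.60331654 -0.09870777]
t 16.8 p [ 0.6037 -0.1037  0.1701] phi 75.4 q [-0.17  0.22  0.25  1.6   0.    1.66] F [-0.1 -0.3  0.5] open 0.0402
  [-0.2581, -0.1103, -0.0007] [0.0036, 0.0009, -0.4065] rows 6.7
```

The bar is placed within a millimetre. Next is the magnet.

Emit:
{"fn": "jog_arm", "kwargs": {"deltas": [[[-0.258,-0.11,-0.0007,0,0,-0.4065],[-0.258,-0.11,-0.0007,0,0,-0.4065],[-0.258,-0.11,-0.0007,0,0,-0.4065],[-0.258,-0.11,-0.0007,0,0,-0.4065],[-0.258,-0.11,-0.0007,0,0,-0.4065],[-0.258,-0.11,-0.0007,0,0,-0.4065],[-0.258,-0.11,-0.0007,0,0,-0.4065],[-0.258,-0.11,-0.0007,0,0,-0.4065]]], "gripper": 0.6}}

```text
time: 17.45
position: [0.4266, -0.3297, 0.1658]
eef_rot: [-0.001, 0.561, 0.828, -0.001]
ft_force: [1.5, 0.6, 0.2]
opening: 0.0683
```

Run:
```python
from h import *
a=cam("wrist"); r=fit("magnet","wrist",a,0,np.array([.432,-.3257])); print("magnet",np.round(r,4))
x,y,p=r[:3]; p=min([p+90*k for k in range(-3,4)],key=lambda v:abs(v-112))
plan([(x,y,.03,p),(x,y,-.022,p)])
cv2.imwrite("pics/w8.png",a[0])
```

```text
magnet [ 0.4314 -0.3215 24.3406  0.9471  0.94  ]
t 17.6 p [ 0.4295 -0.3265  0.1659] phi 111.8 q [-0.65  0.05  0.06  1.58  0.    0.54] F [-0.1  0.7  1.2] open 0.0688
  [0.0037, 0.0037, 0.1359] [-0.0004, -0.001, -0.0282] rows 3.3
  [0.0, 0.0, 0.052] [0.0, 0.0, 0.0] rows 1.2
```

View pics/w8.png

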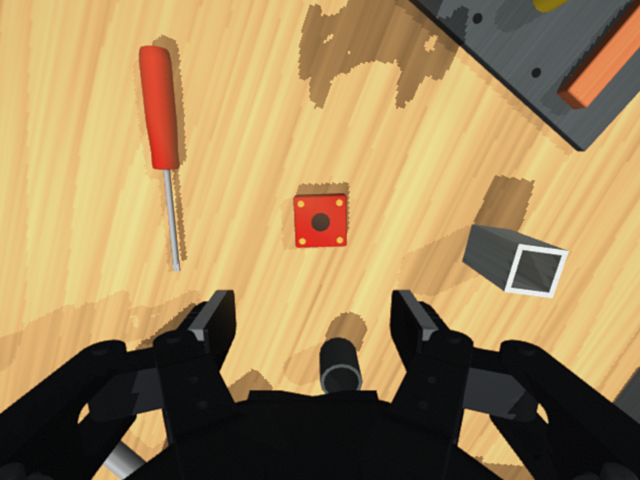

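Emit:
{"fn": "jog_arm", "kwargs": {"deltas": [[[0.0037,0.0037,0.04,0,0,-0.028],[0.0037,0.0037,0.08,0,0,-0.028],[0.0037,0.0037,0.12,0,0,-0.028],[0.0037,0.0037,0.15,0,0,-0.028],[0.0037,0.0037,0.17,0,0,-0.028],[0.0037,0.0037,0.18,0,0,-0.028],[0.0037,0.0037,0.187,0,0,-0.028],[0.0037,0.0037,0.187,0,0,-0.028]]]}}

```text
time: 18.22
position: [0.4329, -0.3197, -0.0208]
eef_rot: [-0.001, 0.54, 0.841, 0.0]
ft_force: [-0.6, -0.4, -0.5]
opening: 0.0685
```

Emit:
{"fn": "jog_arm", "kwargs": {"deltas": [[[0,0,0,0,0,0],[0,0,0,0,0,0],[0,0,0,0,0,0],[0,0,0,0,0,0],[0,0,0,0,0,0]]], "gripper": 0.0}}

```text
time: 18.63
position: [0.434, -0.3214, -0.0178]
eef_rot: [0.002, 0.541, 0.841, 0.0]
ft_force: [-0.5, 1.3, 5.6]
opening: 0.0482
```

Emit:
{"fn": "jog_arm", "kwargs": {"deltas": [[[0,0,-0.02,0,0,0],[0,0,-0.05,0,0,0],[0,0,-0.08,0,0,0],[0,0,-0.11,0,0,0],[0,0,-0.11,0,0,0]]], "gripper": -1}}

```text
time: 19.05
position: [0.4351, -0.3223, 0.0972]
eef_rot: [0.005, 0.541, 0.841, -0.0]
ft_force: [1.0, 0.5, -1.2]
opening: 0.0484
```

```bash
python3 -c "
from h import *
x,y=onplate(-.07,.095); print(x,y)
plan([(.475,-.1,.09,95),(x,y,.09,75.4)])"
```

```text
0.5158834571005911 0.12050777288552189
t 19.1 p [ 0.4351 -0.3223  0.0972] phi 114.5 q [-0.64  0.04 -0.08  1.43  0.    0.51] F [ 1.   0.5 -1.2] open 0.0484
  [0.1858, 0.1285, 0.0063] [0.0037, 0.0046, 0.2168] rows 5.4
  [0.2161, 0.0599, 0.0] [0.0, 0.0, 0.2178] rows 5.4
```

Emit:
{"fn": "jog_arm", "kwargs": {"deltas": [[[0.186,0.1285,0.005,0,0,0.217],[0.186,0.1285,0.005,0,0,0.217],[0.186,0.1285,0.005,0,0,0.217],[0.186,0.1285,0.005,0,0,0.217],[0.186,0.1285,0.005,0,0,0.217],[0.186,0.1285,0.005,0,0,0.217],[0.186,0.1285,0.005,0,0,0.217]]]}}

```text
time: 19.63
position: [0.4731, -0.0941, 0.0854]
eef_rot: [-0.0, 0.674, 0.739, 0.001]
ft_force: [0.7, -0.2, -2.4]
opening: 0.0482
```

Emit:
{"fn": "jog_arm", "kwargs": {"deltas": [[[0.216,0.06,0,0,0,0.218],[0.216,0.06,0,0,0,0.218],[0.216,0.06,0,0,0,0.218],[0.216,0.06,0,0,0,0.218],[0.216,0.06,0,0,0,0.218],[0.216,0.06,0,0,0,0.218],[0.216,0.06,0,0,0,0.218],[0.216,0.06,0,0,0,0.218]]]}}

```text
time: 20.3
position: [0.5136, 0.1235, 0.085]
eef_rot: [-0.0, 0.791, 0.612, -0.0]
ft_force: [0.4, -0.2, -3.0]
opening: 0.048
```

Run:
```python
from h import *
a=cam("wrist"); s=read_state(); r=fit("magnet","wrist",a,s["position"][2]+.019,s["position"][:2]); print("magnet held",r and np.round(r,4))
x,y=onplate(-.07,.095)
plan([(x,y,-.004,75.36)])
```

```text
magnet held [ 0.5139  0.124  75.4871  0.9273  0.9   ]
t 20.4 p [0.5134 0.1217 0.0852] phi 75.4 q [ 0.23  0.02 -0.13  1.42 -0.    2.06] F [ 0.4  0.1 -1.3] open 0.0484
  [-0.0005, 0.0027, 0.0892] [-0.0001, 0.0003, 0.0001] rows 2.1
```

Emit:
{"fn": "jog_arm", "kwargs": {"deltas": [[[-0.001,0.0025,0.03,0,0,0],[-0.002,0.0025,0.06,0,0,0],[-0.002,0.0025,0.077,0,0,0],[-0.002,0.0025,0.085,0,0,0],[-0.002,0.0025,0.089,0,0,0],[-0.002,0.0025,0.0895,0,0,0],[-0.002,0.0025,0.0895,0,0,0]]]}}

```text
time: 20.98
position: [0.5162, 0.1194, -0.003]
eef_rot: [0.0, 0.792, 0.611, 0.001]
ft_force: [-0.6, -0.5, -1.7]
opening: 0.0479
```

Emit:
{"fn": "jog_arm", "kwargs": {"deltas": [[[0,0,0.001,0,0,0],[0,0,0.002,0,0,0],[0,0,0.003,0,0,0],[0,0,0.0035,0,0,0],[0,0,0.0035,0,0,0]]]}}

```text
time: 21.4
position: [0.5155, 0.1198, -0.0076]
eef_rot: [0.0, 0.791, 0.611, 0.0]
ft_force: [-0.5, -0.0, -2.5]
opening: 0.0483
```

No contact yet, so I lower it a little further.

Emit:
{"fn": "jog_arm", "kwargs": {"deltas": [[[0,0,0.001,0,0,0],[0,0,0.001,0,0,0],[0,0,0.002,0,0,0],[0,0,0.002,0,0,0]]]}}

```text
time: 21.73
position: [0.5156, 0.1199, -0.0078]
eef_rot: [0.0, 0.791, 0.611, 0.0]
ft_force: [-7.7, -0.9, 14.4]
opening: 0.0481
```

Emit:
{"fn": "jog_arm", "kwargs": {"deltas": [[[0,0,0,0,0,0],[0,0,0,0,0,0],[0,0,0,0,0,0],[0,0,-0.04,0,0,0],[0,0,-0.08,0,0,0],[0,0,-0.12,0,0,0],[0,0,-0.16,0,0,0],[0,0,-0.19,0,0,0]]], "gripper": 0.5}}

```text
time: 22.4
position: [0.5158, 0.1198, 0.1838]
eef_rot: [0.001, 0.791, 0.611, 0.001]
ft_force: [0.3, -0.1, 0.6]
opening: 0.0638
```

Run:
```python
from h import *
a=cam("wrist"); print("magnet",np.round(fit("magnet","wrist",a,.01,np.array([.516,.12])),4))
r=fit("stop_green","wrist",a,.01); print(r and np.round(r,4))
plan([(.565,-.08,.2,95),(.585,-.283,.2,102)])
```

```text
Traceback (most recent call last):
TypeError: unsupported operand type(s) for *: 'NoneType' and 'float'
```

Run:
```python
from h import *
a=cam("wrist"); cv2.imwrite("pics/w9.png",a[0])
r=fit("magnet","wrist",a,.01,np.array([.516,.12])); print("magnet",r and np.round(r,4))
r=fit("stop_green","wrist",a,.01); print(r and np.round(r,4))
plan([(.565,-.08,.2,95),(.585,-.283,.2,102)])
```

```text
magnet [ 0.5162  0.1208 75.2062  0.9586  0.8   ]
[0.5828 0.1055 8.9934 0.9129 0.72  ]
t 22.6 p [0.5154 0.1197 0.1796] phi 75.4 q [ 0.23  0.03  0.06  1.6  -0.    2.05] F [ 0.  -0.3 -0.5] open 0.0641
  [-0.1807, 0.0984, -0.0204] [-0.0004, 0.0001, -0.2181] rows 5.0
  [-0.204, 0.0022, 0.0] [0.0, 0.0, -0.0778] rows 4.9
```

View pics/w9.png

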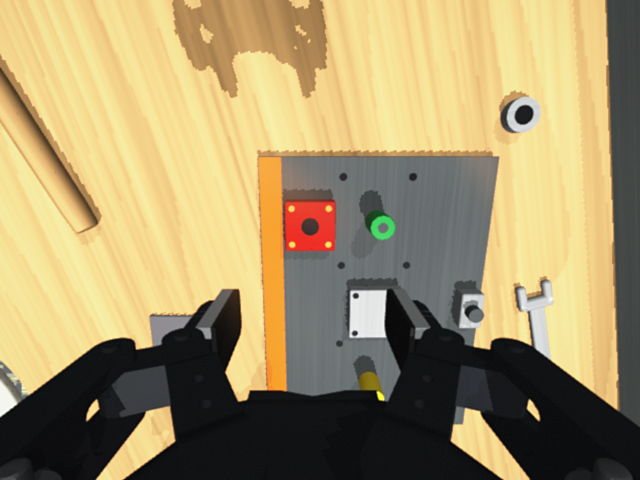

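The magnet (310,226) lies on target in front of the green stop (383,228). The tube comes last.

Emit:
{"fn": "jog_arm", "kwargs": {"deltas": [[[-0.181,0.098,-0.02,0,0,-0.218],[-0.181,0.098,-0.02,0,0,-0.218],[-0.181,0.098,-0.02,0,0,-0.218],[-0.181,0.098,-0.02,0,0,-0.218],[-0.181,0.098,-0.02,0,0,-0.218],[-0.181,0.098,-0.02,0,0,-0.218],[-0.181,0.098,-0.02,0,0,-0.218]]]}}

```text
time: 23.23
position: [0.5643, -0.0828, 0.1983]
eef_rot: [-0.001, 0.677, 0.736, -0.001]
ft_force: [0.3, 0.2, -0.2]
opening: 0.0638
```

Emit:
{"fn": "jog_arm", "kwargs": {"deltas": [[[-0.204,0.002,0,0,0,-0.078],[-0.204,0.002,0,0,0,-0.078],[-0.204,0.002,0,0,0,-0.078],[-0.204,0.002,0,0,0,-0.078],[-0.204,0.002,0,0,0,-0.078],[-0.204,0.002,0,0,0,-0.078],[-0.204,0.002,0,0,0,-0.078],[-0.204,0.002,0,0,0,-0.078]]]}}

```text
time: 23.9
position: [0.5842, -0.2819, 0.1991]
eef_rot: [-0.001, 0.629, 0.777, -0.0]
ft_force: [0.4, -0.4, 0.1]
opening: 0.0641
```

Run:
```python
from h import *
a=cam("wrist"); r=fit("tube","wrist",a,0); print("tube",np.round(r,4))
x,y,p=r[:3]; p=min([p+90*k for k in range(-3,4)],key=lambda v:abs(v-102))
# check with the rim: draw the fit
i=a[0].copy(); q=proj(model("tube",x,y,np.radians(r[2]),0),*a[1:]).astype(int)
for k in (0,4): cv2.polylines(i,[q[k:k+4]],True,(0,0,255),1)
cv2.imwrite("pics/w10.png",i)
plan([(x,y,.12,p),(x,y,.03,p)])
```

```text
tube [  0.5997  -0.2847 103.7555   0.8299   0.87  ]
t 24.0 p [ 0.5844 -0.2814  0.2001] phi 102.1 q [-0.45  0.33  0.45  1.69  0.    0.91] F [ 0.6 -0.3  0. ] open 0.0642
  [-0.0065, 0.0142, 0.0801] [-0.0002, -0.0004, -0.0182] rows 2.0
  [0.0, 0.0, 0.09] [0.0, 0.0, 0.0] rows 2.2
```

View pics/w10.png

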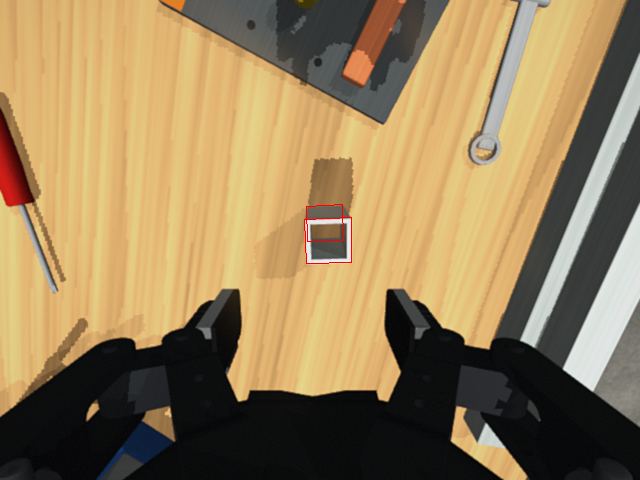

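The fitted rim (red) lies on the tube's rim at (328,241).

Emit:
{"fn": "jog_arm", "kwargs": {"deltas": [[[-0.0065,0.014,0.03,0,0,-0.018],[-0.0065,0.014,0.06,0,0,-0.018],[-0.0065,0.014,0.09,0,0,-0.018],[-0.0065,0.014,0.12,0,0,-0.018],[-0.0065,0.014,0.145,0,0,-0.018],[-0.0065,0.014,0.16,0,0,-0.018],[-0.0065,0.014,0.17,0,0,-0.018],[-0.0065,0.014,0.17,0,0,-0.018]]]}}

```text
time: 24.67
position: [0.5985, -0.2848, 0.0283]
eef_rot: [-0.001, 0.618, 0.787, -0.0]
ft_force: [-0.2, 0.4, -0.2]
opening: 0.064
```

Emit:
{"fn": "jog_arm", "kwargs": {"deltas": [[[0,0,0,0,0,0],[0,0,0,0,0,0],[0,0,0,0,0,0],[0,0,0,0,0,0],[0,0,0,0,0,0],[0,0,0,0,0,0]]], "gripper": -0.3, "newtons": 40}}

```text
time: 25.17
position: [0.6003, -0.2869, 0.0322]
eef_rot: [0.001, 0.618, 0.786, 0.001]
ft_force: [-1.1, 1.5, 6.7]
opening: 0.0396
```

```bash
python3 -c "
from h import *
plan([])"
```

```text
t 25.2 p [ 0.6003 -0.2869  0.0322] phi 103.6 q [-0.45  0.36  0.16  1.37  0.    0.89] F [-1.1  1.5  6.7] open 0.0396
```

Emit:
{"fn": "jog_arm", "kwargs": {"deltas": [[[0,0,-0.02,0,0,0],[0,0,-0.05,0,0,0],[0,0,-0.08,0,0,0],[0,0,-0.11,0,0,0],[0,0,-0.12,0,0,0],[0,0,-0.12,0,0,0]]], "gripper": -1}}

```text
time: 25.67
position: [0.6007, -0.2873, 0.154]
eef_rot: [0.003, 0.618, 0.786, 0.001]
ft_force: [0.1, -0.6, -0.7]
opening: 0.0396
```

```bash
python3 -c "
from h import *
plan([(.58,-.12,.15,88),(.559,.008,.15,75.4)])"
```

```text
t 25.7 p [ 0.6007 -0.2873  0.154 ] phi 103.6 q [-0.45  0.35  0.39  1.6   0.    0.89] F [ 0.1 -0.6 -0.7] open 0.0396
  [0.1675, 0.0193, 0.0035] [0.0031, 0.0019, 0.1736] rows 4.0
  [0.1272, -0.0255, 0.0] [0.0, 0.0, 0.14] rows 3.1
```

Emit:
{"fn": "jog_arm", "kwargs": {"deltas": [[[0.0675,0.008,0,0,0,0.07],[0.0675,0.008,0,0,0,0.07],[0.1675,0.019,0,0,0,0.174],[0.1675,0.019,0,0,0,0.174],[0.1675,0.019,0,0,0,0.174],[0.1675,0.019,0,0,0,0.174],[0.1675,0.019,0,0,0,0.174]]]}}

```text
time: 26.25
position: [0.5779, -0.1184, 0.1488]
eef_rot: [-0.001, 0.719, 0.695, -0.001]
ft_force: [-0.2, -0.8, -1.4]
opening: 0.0394
```

Emit:
{"fn": "jog_arm", "kwargs": {"deltas": [[[0.03,-0.006,0,0,0,0.05],[0.06,-0.012,0,0,0,0.1],[0.09,-0.018,0,0,0,0.14],[0.11,-0.022,0,0,0,0.14],[0.127,-0.0255,0,0,0,0.14],[0.127,-0.0255,0,0,0,0.14],[0.127,-0.0255,0,0,0,0.14],[0.127,-0.0255,0,0,0,0.14]]]}}

```text
time: 26.92
position: [0.5575, 0.0073, 0.1495]
eef_rot: [-0.0, 0.792, 0.611, -0.0]
ft_force: [-0.7, 0.6, -0.7]
opening: 0.039
```

Run:
```python
from h import *
a=cam("wrist"); s=read_state(); x,y=.5594,.0100
r=fit("tube","wrist",a,s["position"][2]-.032,s["position"][:2]); print("held",r and np.round(r,4))
i=a[0].copy()
if r:
    q=proj(model("tube",r[0],r[1],np.radians(r[2]),s["position"][2]-.032),*a[1:]).astype(int)
    for k in (0,4): cv2.polylines(i,[q[k:k+4]],True,(0,0,255),1)
cv2.imwrite("pics/w11.png",i)
plan([(x,y,.06,75.36)])
```

```text
held [5.5800e-01 9.0000e-03 7.5511e+01 9.7940e-01 6.9000e-01]
t 27.0 p [0.5575 0.0072 0.1498] phi 75.3 q [ 0.01  0.09  0.07  1.55 -0.    1.84] F [ 0.2 -0.8 -1.4] open 0.0392
  [0.0032, 0.0011, 0.0898] [-0.0003, 0.0002, -0.0008] rows 2.2
```

View pics/w11.png

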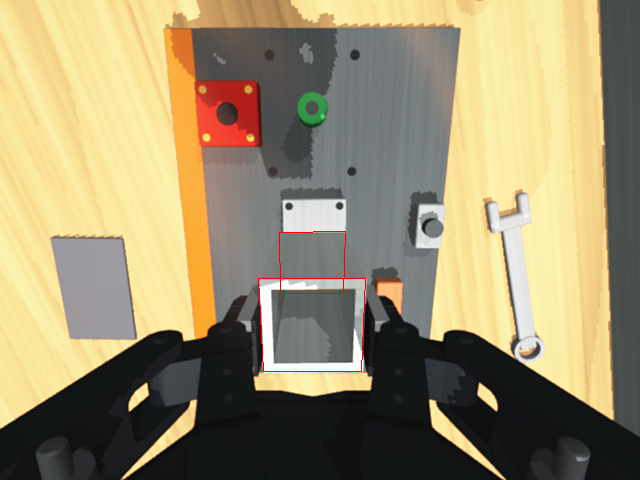

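The tube hangs upright in the jaws (fit IoU 0.98), 2 mm off the foot's centre. I lower it.

Emit:
{"fn": "jog_arm", "kwargs": {"deltas": [[[0.001,0.0014,0.03,0,0,0],[0.001,0.0014,0.06,0,0,0],[0.001,0.0014,0.077,0,0,0],[0.001,0.0014,0.084,0,0,0],[0.001,0.0014,0.089,0,0,0],[0.001,0.0014,0.09,0,0,0],[0.001,0.0014,0.09,0,0,0],[0.001,0.0014,0.09,0,0,0]]]}}

```text
time: 27.68
position: [0.5597, 0.0089, 0.0617]
eef_rot: [0.001, 0.791, 0.611, 0.001]
ft_force: [0.8, 0.0, -1.1]
opening: 0.0392
```

Emit:
{"fn": "jog_arm", "kwargs": {"deltas": [[[0,0,0.0005,0,0,0],[0,0,0.001,0,0,0],[0,0,0.0015,0,0,0],[0,0,0.002,0,0,0],[0,0,0.002,0,0,0],[0,0,0.002,0,0,0]]]}}

```text
time: 28.18
position: [0.5589, 0.0091, 0.0583]
eef_rot: [-0.0, 0.791, 0.611, -0.0]
ft_force: [0.7, 0.2, -0.7]
opening: 0.0393
```

```bash
python3 -c "
from h import *
plan([])"
```

```text
t 28.2 p [0.5589 0.0091 0.0583] phi 75.4 q [ 0.02  0.1  -0.1   1.37  0.    1.84] F [ 0.7  0.2 -0.7] open 0.0393
```

Emit:
{"fn": "jog_arm", "kwargs": {"deltas": [[[0,0,0.0005,0,0,0],[0,0,0.001,0,0,0],[0,0,0.0015,0,0,0],[0,0,0.002,0,0,0],[0,0,0.002,0,0,0]]]}}

```text
time: 28.6
position: [0.5589, 0.0091, 0.0563]
eef_rot: [-0.0, 0.791, 0.611, 0.0]
ft_force: [0.1, -0.0, -1.0]
opening: 0.0389
```

Emit:
{"fn": "jog_arm", "kwargs": {"deltas": [[[0,0,0.0005,0,0,0],[0,0,0.001,0,0,0],[0,0,0.0015,0,0,0],[0,0,0.0015,0,0,0],[0,0,0.0015,0,0,0]]]}}

```text
time: 29.02
position: [0.559, 0.0091, 0.0562]
eef_rot: [0.0, 0.791, 0.611, 0.0]
ft_force: [-4.3, 0.9, 10.3]
opening: 0.0393
```

Contact on the foot. I release and rise straight up, so the tips clear the tube before moving away.

Emit:
{"fn": "jog_arm", "kwargs": {"deltas": [[[0,0,-0.001,0,0,0],[0,0,-0.001,0,0,0],[0,0,-0.001,0,0,0],[0,0,-0.001,0,0,0],[0,0,-0.015,0,0,0],[0,0,-0.04,0,0,0],[0,0,-0.07,0,0,0],[0,0,-0.1,0,0,0]]], "gripper": 0.5}}

```text
time: 29.68
position: [0.5584, 0.0091, 0.1553]
eef_rot: [-0.0, 0.791, 0.611, -0.001]
ft_force: [0.5, -0.1, -0.1]
opening: 0.0637
```

Emit:
{"fn": "jog_arm", "kwargs": {"deltas": [[[0,0,-0.05,0,0,0],[0,0,-0.07,0,0,0],[-0.03,-0.03,-0.07,0,0,0],[-0.05,-0.06,-0.07,0,0,0],[-0.05,-0.1,-0.07,0,0,0],[-0.05,-0.14,-0.07,0,0,0],[-0.05,-0.14,-0.07,0,0,0],[-0.05,-0.14,-0.07,0,0,0]]]}}

```text
time: 30.35
position: [0.4098, -0.0038, 0.2257]
eef_rot: [0.001, 0.791, 0.612, 0.001]
ft_force: [0.7, 0.3, 0.8]
opening: 0.0639
```

Run:
```python
from h import *
plan([])
w=cam("wrist"); cv2.imwrite("pics/w12.png",w[0])
X=dict(plate=PL,foot=onplate(0,0),tube=onplate(0,0),magnet=onplate(-.07,.095),bar=onplate(.07,-.095))
Z=dict(plate=0,foot=.01,tube=.024,magnet=.01,bar=.01,tape=0,offcut=0)
def pc(r): d=np.array(r[:2])-PL; c,s=np.cos(PA),np.sin(PA); return np.round([c*d[0]+s*d[1],-s*d[0]+c*d[1]],4)
for n,C,L in(("wrist",w,("tube","magnet","bar")),("top",cam("top"),Z)):
    for t in L:
        masks=None; r=fit(t,n,C,Z[t],X.get(t))
        print(n,t,r and (np.round(r,4),"in plate",pc(r)))
t=cam("top")[0]; 
s=cam("side")[0]
cv2.imwrite("pics/end.png",np.hstack([cv2.resize(t[170:320,240:440],(400,300),interpolation=2),cv2.resize(s[120:345,230:530],(400,300),interpolation=2)]))
```

```text
t 30.4 p [ 0.4098 -0.0038  0.2257] phi 75.4 q [-0.01 -0.24 -0.1   1.71 -0.    1.82] F [0.7 0.3 0.8] open 0.0639
wrist tube (array([5.59400e-01, 1.14000e-02, 7.48058e+01, 9.78200e-01, 7.10000e-01]), 'in plate', array([-0.0004,  0.0004]))
wrist magnet (array([  0.5162,   0.1204, -14.4768,   0.9654,   0.56  ]), 'in plate', array([-0.0697,  0.095 ]))
wrist bar (array([ 0.6045, -0.0986, 75.4503,  0.9296,  0.56  ]), 'in plate', array([ 0.0711, -0.0946]))
top plate (array([ 5.59900e-01,  9.60000e-03, -1.46079e+01,  7.09800e-01,
        9.70000e-01]), 'in plate', array([ 0.0006, -0.0012]))
top foot (array([5.58400e-01, 7.10000e-03, 7.55509e+01, 6.13400e-01, 8.50000e-01]), 'in plate', array([-0.0002, -0.0039]))
top tube (array([ 5.5960e-01,  6.9000e-03, -1.1133e+01,  3.7110e-01,  5.0000e-01]), 'in plate', array([ 0.001 , -0.0039]))
top magnet (array([  0.5164,   0.1181, -14.7076,   0.8952,   0.68  ]), 'in plate', array([-0.0689,  0.0928]))
top bar (array([ 6.043000e-01, -1.005000e-01, -1.044043e+02,  8.959000e-01,
        8.200000e-01]), 'in plate', array([ 0.0714, -0.0965]))
top tape (array([ 0.5069,  0.4761, 28.5417,  0.9075,  0.93  ]), 'in plate', array([-0.1686,  0.4367]))
top offcut (array([ 0.5079, -0.4593, 30.5684,  0.7364,  0.49  ]), 'in plate', array([ 0.0688, -0.468 ]))
```

View pics/end.png

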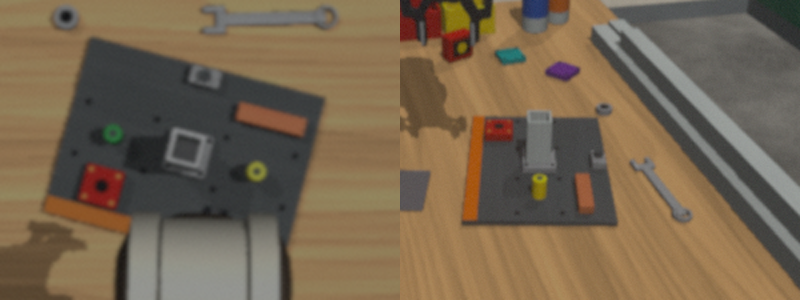

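View pics/w12.png

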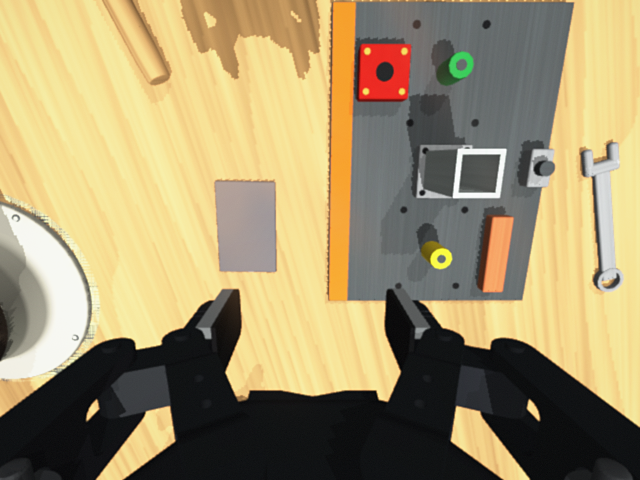

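The end views show the tube upright on the foot at (455,170). The magnet is in front of the green stop, the bar is behind the yellow stop, and the gripper is clear of everything.

```bash
python3 -c "
from station import *
print(sign_off())"
```

```text
the job is handed in; nothing more can be done
None
```

The job is set out on the fixture plate and handed in at about 31 s of robot time; no verdict is reported. The gripper was clear of everything at the end.

| Part | Last check, in the plate frame | Target |
|---|---|---|
| Foot | about (0, -1) to (0, -4) mm, about 1° off square | (0, 0) mm |
| Tube | (0, 0) mm by the wrist camera, upright, 0.6° off square | (0, 0) mm, on the foot |
| Magnet | (-70, 95) mm | (-70, 95) mm |
| Bar | (71, -95) mm, under 0.5° from parallel to the orange edge | (70, -95) mm |

The tape measure and the offcut are within about 1 mm of where they started.

- **Pad height:** the fingertips stood 12–26 mm behind the reported tool point, not 8 mm ahead of it. The first two tries on the foot therefore closed above it without touching it, and I set all later heights by feel.
- **Top-camera fits:** the last top-camera outlines of the foot and tube were poor, because the tube covers most of the foot (overlap 0.61 and 0.37). They still put the foot about 4 mm off in y. For the tube they gave y = -4 mm and about 3.5° off square, where the wrist camera gave 0 mm and 0.6°. All of this is within tolerance.

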